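# Make up a noodle set and a dumpling set

### The arm

A 6-joint arm with a two-finger parallel gripper is mounted at the origin on the work surface. World frame = base frame: x ahead of the robot, y to its left, z up, the work surface at z = 0. Lengths are in m, angles in rad, forces in N, time in s.
With the tool pointing down it reaches from about 0.4 to 0.825 m from the base axis. Payload 7 kg.
Tool frame: the origin (TCP) lies at the very end of the fingers, on their centre line; the grasp point (between the pads) lies 19 mm behind it; z points along the fingers, x is the direction in which the jaws open and shut, and the axes are right-handed (so a half turn about z gives the same grasp; the last joint's range is limited). The gripper opens to 88 mm and grips with 3 to 60 N. Pads are 19 mm wide; open, the fingers measure 130 mm over their backs; the gripper's body (78 mm by 193 mm) begins 47 mm behind the grasp point.
Start: joints at [1.557, 0.359, 0.012, 0, -1.224, -0.288], TCP at [0.201, 0.644, 0.195] pointing down, gripper open.
Joint ranges: [-3.07, 3.07], [-1.43, 2.12], [-1.02, 1.25], [-3.03, 1.67], [-3.05, -0], [-3.03, 3.03]. Speed limits (rad/s): [2.39, 2.39, 3.01, 3.14, 3.14, 3.14].

### API

Orientations are given as a rotation vector (axis times angle).
In Python, from cell import env gives the robot as it stands. The module is installed in compiled form; this text tells all that it offers. Calls block until the motion is done:
- env.move_pose(position, orientation): joint-space move of the TCP to a pose.
- env.move_straight(position, attitude=None, v=0.15): straight line of the TCP; attitude=None keeps the orientation; v is the mean speed in m/s.
- env.move_j(angles): joint-space move.
- env.grip(opening, effort=None): finger opening in m; effort is the grip in N (None keeps the last); returns when the fingers have stopped.
- env.pause(seconds).
- env.solve_ik(position, orientation): joint angles nearest the present ones, or None.
- env.read_state(): the state.
- env.read_camera(name): name is "scene" or "top" or "wrist"; returns the picture (400x640x3 uint8, red, green, blue); there is no depth.
- env.get_calibration(name): a dict with "mtx" (3x3 intrinsics, pixels), "rvec" (rotation vector, rad) and "tvec" (3), from world to camera coordinates, as OpenCV has them. Camera axes: x right, y down, z forward; pixel columns grow to the right and rows downward; lengths in m; the calibration is good to about 2 mm. The wrist camera is an equidistant fisheye: a pixel r from the principal point sees the ray r / f radians off the axis. A picture is of the moment at which its call begins: read the wrist's pose just before it. get_calibration takes no time and is no camera call; for the wrist camera it gives the pose at the moment of the call.
A pose or a line that the arm cannot do raises env.IKError and nothing moves.
- env.hand_in(): hands the job in, once; it reports no verdict.
The state is a dict: "t": time; "joint_positions": joint angles; "qvel": joint speeds; "joint_efforts": joint torques, N m; "tool_pos": TCP position; "ee_rot": TCP orientation; "ft_force": force on the tool from outside, world axes, zero at the start; "moment": the same for the moment, N m; "gripper_width": finger opening in m.
Only numpy, scipy, OpenCV 4.12 (cv2) and the standard library are available. Lean on these libraries where they do the work, as an engineer would, in place of code of your own. Each camera call takes 0.05 s, during which the arm holds its last target. There are 200 camera calls.

### The job

Make up the two table sets in the bamboo trays. In the three-compartment tray stand the larger bowl in the middle, with the lidded glass jar in one end compartment and the steel shaker in the other; in the two-compartment tray stand the bottle in one compartment and the smaller bowl in the other. Stand each thing upright on the floor of its compartment, about in the middle of it, set the glass jar and bottle down gently, and leave the green spoon rest where it lies.

Things in the scene. Friction and masses are not known exactly. Their poses are not given: they have to be found in the camera images.
- long_tray: Low bamboo tray with three equal compartments in a row, 94 x 272 x 12 mm. Fixed to the counter. Compartment floors lie 5 mm and wall tops 12 mm above the counter (the origin's height); every compartment is 84 x 84 mm inside, walls and dividers 5 mm thick. Origin at the centre of the underside; the compartments lie in a row along its y axis, their centres at y = -89, 0 and +89 mm, x = 0.
- short_tray: Low bamboo tray with two equal compartments, 94 x 183 x 12 mm. Fixed to the counter. Compartment floors lie 5 mm and wall tops 12 mm above the counter (the origin's height); every compartment is 84 x 84 mm inside, walls and dividers 5 mm thick. Origin at the centre of the underside; the compartments lie in a row along its y axis, their centres at y = -44.5 and +44.5 mm, x = 0.
- jar: Empty clear glass jar with its steel screw-top lid closed: round, 56 mm diameter up to 56 mm, lid 52 mm diameter from 64 mm to the top at 80 mm; about 0.2 kg. Loose, stands upright on the counter; origin at the centre of its underside, z up.
- bottle: Small amber glass bottle with a black cap: round, 44 mm diameter up to 78 mm, then a narrow neck (22 mm) and a 26 mm cap, 110 mm tall; about 0.2 kg. Loose, stands upright on the counter; origin at the centre of its underside, z up.
- shaker: Steel pepper shaker: round, 42 mm diameter up to 66 mm, domed top, 85 mm tall; about 0.13 kg. Loose, stands upright on the counter; origin at the centre of its underside, z up.
- large_bowl: The larger of two cream melamine bowls: round, open, 64 mm over the rim, 58 mm at 12 mm height, foot 42 mm, 42 mm tall, walls 4 mm; about 0.09 kg. Loose, stands upright on the counter; origin at the centre of its underside, z up.
- small_bowl: The smaller of two cream melamine bowls: round, open, 48 mm over the rim, 44 mm at 10 mm height, foot 32 mm, 34 mm tall, walls 4 mm; about 0.05 kg. Loose, stands upright on the counter; origin at the centre of its underside, z up.
- spoon_rest: Bystander: green ceramic spoon rest, a round shallow dish 68 mm wide and 14 mm tall with a small lip reaching 46 mm from its centre along its x axis. Loose; origin at the centre of its underside. (A slatted draining rack, 20 mm high, with a wok spatula on it stands beyond the trays: not needed.)

How it is judged:
By the outcome, as a careful person would: the job done as asked, in the order asked, and still so for the second after the job is handed in, with the robot touching nothing.
It also fails if it takes over 120 s, if anything falls off the work surface, if the arm or the gripper's body presses on something with over 40 N, if the wrist force passes 120 N, or if a joint passes its speed limit or range.

## Working session

There is one attempt and no reset: what is moved stays moved. The work goes in short steps, each a Python script; the robot and the scene stay as the last script left them, time stands still between calls to the robot, and variables do not carry over. Pictures are saved under pics/ and viewed, about 12 in all and at most 16, crops included, and the job is handed in when it is done.

```bash
mkdir -p pics; ls; python3 - <<'E'
from cell import env
import cv2, numpy as np
for n in("top","scene","wrist"):
    c=env.get_calibration(n); print(n,c)
    cv2.imwrite(f"pics/{n}0.png",env.read_camera(n)[:,:,::-1])
print(env.read_state())
E
```

```text
pics
top {'mtx': array([[467.93790384,   0.        , 315.12533133],
       [  0.        , 467.93790384, 199.2472672 ],
       [  0.        ,   0.        ,   1.        ]]), 'rvec': array([ 2.16528468, -2.15593326,  0.09227056]), 'tvec': array([0.0170609 , 0.54896697, 0.94799666])}
scene {'mtx': array([[468.03400026,   0.        , 325.13393954],
       [  0.        , 468.03400026, 203.02894744],
       [  0.        ,   0.        ,   1.        ]]), 'rvec': array([ 0.7245973 ,  2.81028968, -0.75814307]), 'tvec': array([ 0.44503387, -0.21686656,  1.1661196 ])}
wrist {'mtx': array([[309.70691629,   0.        , 319.69811839],
       [  0.        , 309.70691629, 195.98459468],
       [  0.        ,   0.        ,   1.        ]]), 'rvec': array([-1.746466  ,  2.37342781,  0.34871362]), 'tvec': array([ 0.67382418, -0.03611636,  0.39147747])}
{'t': 0.15, 'joint_positions': array([ 1.55711276e+00,  3.59220109e-01,  1.12862688e-02, -2.49694862e-04,
       -1.22408528e+00, -2.88073010e-01]), 'qvel': array([ 0.00023778, -0.0024648 ,  0.00244849,  0.00176379,  0.00029461,
        0.00170535]), 'joint_efforts': array([-1.55175669e-03, -5.83276784e+01,  2.93289095e+01,  7.00135589e+00,
        8.75082391e-03, -1.13465512e-04]), 'tool_pos': array([0.20053595, 0.64410858, 0.19404765]), 'ee_rot': array([ 1.86165133e+00, -2.52943535e+00,  1.30812354e-03]), 'ft_force': array([-0.09074196,  0.12605648, -0.06305765]), 'moment': array([ 0.03229479,  0.00776662, -0.02280099]), 'gripper_width': 0.08782645096189337}
```

View pics/top0.png

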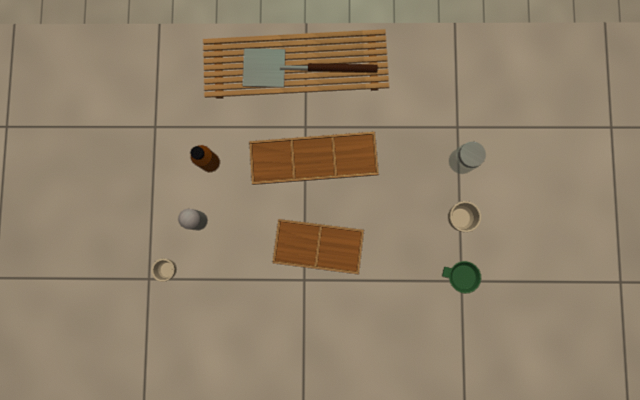

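View pics/scene0.png

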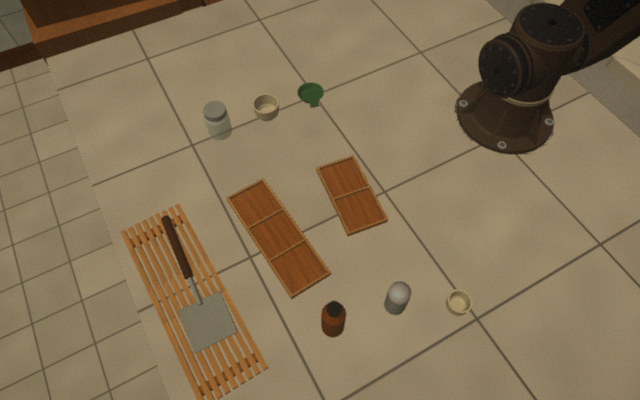

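```bash
cat > h.py <<'E'
import numpy as np, cv2
from cell import env
def cast(name,uv,z,c=None):
    c=c or env.get_calibration(name); R=cv2.Rodrigues(c["rvec"])[0]; t=c["tvec"]
    uv=np.atleast_2d(np.array(uv,float)); K=c["mtx"]
    p=(uv-K[:2,2])/[K[0,0],K[1,1]]
    if name=="wrist":
        r=np.linalg.norm(p,axis=1); d=np.c_[p*(np.sin(r)/np.maximum(r,1e-9))[:,None],np.cos(r)]
    else: d=np.c_[p,np.ones(len(p))]
    o=-R.T@t; d=d@R
    return o+d*((z-o[2])/d[:,2])[:,None]
def proj(name,P,c=None):
    c=c or env.get_calibration(name); R=cv2.Rodrigues(c["rvec"])[0]
    q=np.atleast_2d(np.array(P,float))@R.T+c["tvec"]; K=c["mtx"]
    if name=="wrist":
        n=np.linalg.norm(q[:,:2],axis=1); p=q[:,:2]*(np.arctan2(n,q[:,2])/np.maximum(n,1e-9))[:,None]
    else: p=q[:,:2]/q[:,2:]
    return p*[K[0,0],K[1,1]]+K[:2,2]
E
python3 - <<'E'
from h import *
for n in("top","scene","wrist"):
    c=env.get_calibration(n);R=cv2.Rodrigues(c["rvec"])[0];print(n,-R.T@c["tvec"],R[2])
print(cast("top",[[0,0],[640,0],[640,400],[0,400]],0).round(3))
E
```

```text
top [0.44901372 0.00247335 0.99936681] [ 0.10229699  0.01737487 -0.99460215]
scene [0.77508634 0.45739378 0.89160151] [-0.25408887 -0.43702517 -0.86281391]
wrist [0.27535257 0.62060573 0.38441001] [-0.27593344  0.0847087  -0.95743677]
[[ 1.005  0.739  0.   ]
 [ 0.999 -0.699 -0.   ]
 [ 0.144 -0.643  0.   ]
 [ 0.13   0.673  0.   ]]
```

The top view shows, in pixels, the bottle at (205,157), shaker (192,219), small bowl (164,270), jar (467,155), large bowl (464,217) and spoon rest (464,277). The long tray is at (314,158) and the short tray at (318,246). The scene view shows the same things, with the arm hiding none of them. Next I'll zoom in and get masks.

```bash
cat > m.py <<'E'
from h import *
T=cv2.imread("pics/top0.png");S=cv2.imread("pics/scene0.png")
ct={"jar":(467,155),"bottle":(205,157),"shaker":(192,219),"large":(464,217),"small":(164,270)}
cs={"jar":(217,120),"bottle":(333,318),"shaker":(398,297),"large":(265,107),"small":(459,301)}
rows=[]
for im,c in((T,ct),(S,cs)):
    tiles=[]
    for k,(u,v) in c.items():
        p=cv2.resize(im[v-26:v+26,u-26:u+26],None,fx=5,fy=5,interpolation=cv2.INTER_CUBIC)[:, :]
        p=cv2.resize(p,(156,156)); p=cv2.convertScaleAbs(p,alpha=1.4)
        for g in range(0,52,10):
            x=int((g+.5)*3); cv2.line(p,(x,0),(x,3),(0,0,255),1); cv2.line(p,(0,x),(3,x),(0,0,255),1)
        tiles.append(p)
    rows.append(np.hstack(tiles))
cv2.imwrite("pics/mos.png",np.vstack(rows))
# trays
for n,im in(("top",T),("scene",S)):
    hsv=cv2.cvtColor(im,cv2.COLOR_BGR2HSV)
    m=cv2.inRange(hsv,(3,110,50),(20,255,255)); m=cv2.morphologyEx(m,cv2.MORPH_CLOSE,np.ones((5,5)))
    for k in cv2.findContours(m,cv2.RETR_EXTERNAL,cv2.CHAIN_APPROX_NONE)[0]:
        if cv2.contourArea(k)<1500: continue
        P=cast(n,k[:,0,:],0.012)[:,:2].astype(np.float32)*1000
        print(n,cv2.contourArea(k),cv2.boundingRect(k),cv2.minAreaRect(P))
E
python3 m.py
```

```text
top 3725.5 (273, 219, 91, 55) ((451.6924133300781, 13.610855102539062), (181.6157684326172, 93.60326385498047), 82.99669647216797)
top 5297.5 (249, 132, 130, 52) ((640.5787353515625, 24.664596557617188), (94.32109069824219, 270.7470703125), 4.635378360748291)
top 10499.0 (203, 29, 186, 69) ((849.7317504882812, 65.61996459960938), (135.21112060546875, 402.4436340332031), 3.0102713108062744)
scene 13469.5 (120, 203, 148, 197) ((850.0059204101562, 64.4337158203125), (132.65052795410156, 408.54852294921875), 3.073918342590332)
scene 5321.5 (226, 178, 105, 121) ((642.9210815429688, 27.240646362304688), (96.69515228271484, 276.0408020019531), 4.625187873840332)
scene 3090.5 (316, 155, 72, 81) ((454.633056640625, 16.376731872558594), (188.18882751464844, 97.47808074951172), 83.13275146484375)
scene 2047.0 (457, 100, 96, 54) ((32.02288055419922, 34.10292053222656), (155.5529022216797, 231.4544219970703), 50.09328079223633)
scene 6580.5 (0, 0, 222, 72) ((771.0942993164062, -743.1048583984375), (284.774658203125, 578.3142700195312), 61.78032302856445)
```

View pics/mos.png

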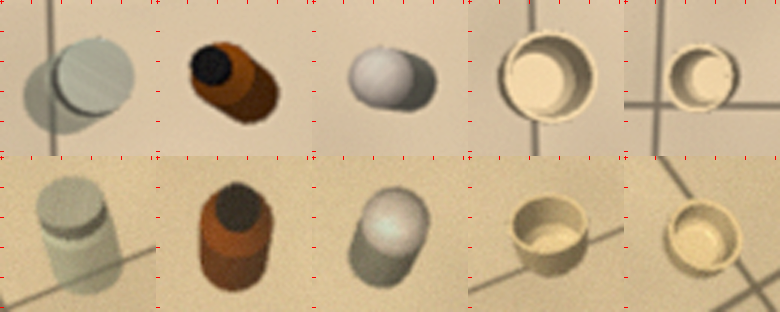

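View pics/wrist0.png

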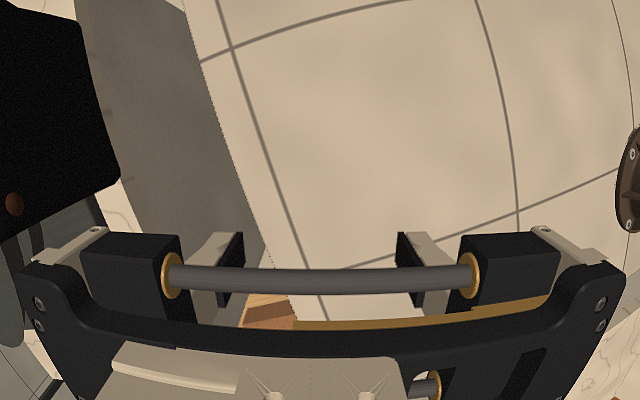

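The tiles show clean lid, cap, dome and rim outlines in both views. The wrist view shows the gripper body is long along the jaw direction. I'll cast the tile-read centres at their known heights in both views.

```bash
python3 - <<'E'
from h import *
D={"jar":(.08,(472.3,153.7),(214.5,109)),"bottle":(.11,(197.3,152.3),(333.7,307.7)),"shaker":(.066,(188,218.7),(399.3,292)),
"large":(.042,(464.2,216),(265.8,102.3)),"small":(.034,(164.3,269.7),(459.5,301))}
for k,(z,a,b) in D.items():
    A=cast("top",a,z)[0]*1000;B=cast("scene",b,z)[0]*1000
    print(k,A[:2].round(1),B[:2].round(1),((A+B)/2)[:2].round(1))
for n,im in(("top",cv2.imread("pics/top0.png")),("scene",cv2.imread("pics/scene0.png"))):
    # mask-based check of bowl outlines / bottle cap / shaker by grey level
    h=cv2.cvtColor(im,cv2.COLOR_BGR2HSV)
    m=cv2.inRange(h,(40,80,20),(90,255,255))
    k=max(cv2.findContours(m,cv2.RETR_EXTERNAL,cv2.CHAIN_APPROX_NONE)[0],key=cv2.contourArea)
    print("spoon rest",(cast(n,k[:,0],.012)[:,:2].min(0)*1000).round(1),(cast(n,k[:,0],.012)[:,:2].max(0)*1000).round(1))
def jp(yaw):  # pointing down, jaw x axis at yaw
    from scipy.spatial.transform import Rotation as r
    return (r.from_euler('z',yaw)*r.from_euler('x',np.pi)).as_rotvec()
print(env.read_state()["ee_rot"])
for p in([.63,-.33,.1],[.5,-.33,.2],[.64,.29,.2],[.39,.34,.2],[.63,-.06,.2],[.45,.05,.2]):
    for y in(-np.pi/2,0,np.pi/2,np.pi):
        q=env.solve_ik(p,jp(y)); print(p,round(y,2),None if q is None else np.round(q,2))
E
```

```text
jar [ 635.5 -292.9] [ 636.1 -290.5] [ 635.8 -291.7]
bottle [631.2 247. ] [633. 250.] [632.1 248.5]
shaker [504.9 273.6] [504.5 271. ] [504.7 272.3]
large [ 514.2 -284.9] [ 513.6 -286.6] [ 513.9 -285.7]
small [401.8 328.4] [403.6 333.9] [402.7 331.1]
spoon rest [ 358.8 -323.2] [ 422.4 -246.8]
spoon rest [ 358.7 -323.6] [ 422.8 -244.3]
[ 1.86165133e+00 -2.52943535e+00  1.30812354e-03]
[0.63, -0.33, 0.1] -1.57 [-0.21  0.48 -0.02  0.   -1.07  1.78]
[0.63, -0.33, 0.1] 0 [-0.21  0.48 -0.02  0.   -1.07 -2.93]
[0.63, -0.33, 0.1] 1.57 [-0.21  0.48 -0.02  0.   -1.07 -1.36]
[0.63, -0.33, 0.1] 3.14 [-0.21  0.48 -0.02  0.   -1.07  0.21]
[0.5, -0.33, 0.2] -1.57 [-0.26  0.23 -0.15  0.   -1.18  1.83]
[0.5, -0.33, 0.2] 0 [-0.26  0.23 -0.15  0.   -1.18 -2.88]
[0.5, -0.33, 0.2] 1.57 [-0.26  0.23 -0.15  0.   -1.18 -1.31]
[0.5, -0.33, 0.2] 3.14 [-0.26  0.23 -0.15  0.   -1.18  0.26]
[0.64, 0.29, 0.2] -1.57 [ 0.7   0.4   0.09  0.   -1.26  0.87]
[0.64, 0.29, 0.2] 0 [ 0.7   0.4   0.09  0.   -1.26  2.44]
[0.64, 0.29, 0.2] 1.57 [ 0.7   0.4   0.09  0.   -1.26 -2.27]
[0.64, 0.29, 0.2] 3.14 [ 0.7   0.4   0.09  0.   -1.26 -0.7 ]
[0.39, 0.34, 0.2] -1.57 [ 1.1   0.09 -0.32  0.   -1.15  0.47]
[0.39, 0.34, 0.2] 0 [ 1.1   0.09 -0.32  0.   -1.15  2.04]
[0.39, 0.34, 0.2] 1.57 [ 1.1   0.09 -0.32  0.   -1.15 -2.67]
[0.39, 0.34, 0.2] 3.14 [ 1.1   0.09 -0.32  0.   -1.15 -1.1 ]
[0.63, -0.06, 0.2] -1.57 [ 0.21  0.29 -0.08  0.   -1.2   1.36]
[0.63, -0.06, 0.2] 0 [ 0.21  0.29 -0.08  0.   -1.2   2.93]
[0.63, -0.06, 0.2] 1.57 [ 0.21  0.29 -0.08  0.   -1.2  -1.78]
[0.63, -0.06, 0.2] 3.14 [ 0.21  0.29 -0.08  0.   -1.2  -0.21]
[0.45, 0.05, 0.2] -1.57 [ 0.55 -0.02 -0.44  0.   -1.15  1.02]
[0.45, 0.05, 0.2] 0 [ 0.55 -0.02 -0.44  0.   -1.15  2.59]
[0.45, 0.05, 0.2] 1.57 [ 0.55 -0.02 -0.44  0.   -1.15 -2.12]
[0.45, 0.05, 0.2] 3.14 [ 0.55 -0.02 -0.44  0.   -1.15 -0.55]
```

```bash
cat >> h.py <<'E'
from scipy.spatial.transform import Rotation as Ro
def down(yaw): return (Ro.from_euler('z',yaw)*Ro.from_euler('x',np.pi)).as_rotvec()
HI=0.22
OBJ={"jar":(.6358,-.2917,.022,20),"bottle":(.6321,.2485,.049,20),"shaker":(.5047,.2723,.028,18),
 "large":(.5139,-.2857,.010,12),"small":(.4027,.3311,.010,10)}   # x, y, TCP above base, effort
def comp(tray,y):
    (cx,cy,a)={"long":(.6417,.0260,4.63),"short":(.4532,.0150,-7.0)}[tray]; a=np.radians(a)
    return cx-np.sin(a)*y,cy+np.cos(a)*y,np.pi+a
def fz(): return env.read_state()["ft_force"][2]
def pick(k):
    x,y,h,e=OBJ[k]
    env.move_pose([x,y,HI],down(-np.pi/2)); env.grip(.088)
    env.move_straight([x,y,h+.03],v=.2); env.move_straight([x,y,h],v=.06)
    env.grip(0.0,effort=e); s=env.read_state()
    print(k,"width",round(s["gripper_width"]*1000,1),"tcp",s["tool_pos"].round(4),"t",round(s["t"],1))
    env.move_straight([x,y,h+.02],v=.06); env.move_straight([x,y,HI],v=.2)
    print(" lifted width",round(env.read_state()["gripper_width"]*1000,1),"fz",fz().round(2))
def place(k,tray,yy):
    h=OBJ[k][2]; x,y,a=comp(tray,yy)
    env.move_pose([x,y,HI],down(a)); env.move_straight([x,y,h+.025],v=.2)
    z=h+.008; env.move_straight([x,y,z],v=.04); env.pause(.2); f0=fz()
    while z>h+.003:
        z-=.0005; env.move_straight([x,y,z],v=.02)
        if abs(fz()-f0)>1.0: break
    w=env.read_state()["gripper_width"]
    print(" down at",round((z-h)*1000,1),"df",round(fz()-f0,2),"width",round(w*1000,1))
    env.grip(min(.088,w+.008)); env.grip(.088 if w>.045 else .075); env.move_straight([x,y,h+.1],v=.15); env.move_straight([x,y,HI],v=.25)
    s=env.read_state(); print(" t",round(s["t"],1),"at",np.round([x,y],4))
E
python3 - <<'E'
from h import *
pick("large"); cv2.imwrite("pics/s1.png",env.read_camera("scene")[:,:,::-1])
E
```

```text
large width 0.5 tcp [ 0.5138 -0.2857  0.0099] t 6.9
 lifted width 0.2 fz 0.46
```

View pics/s1.png

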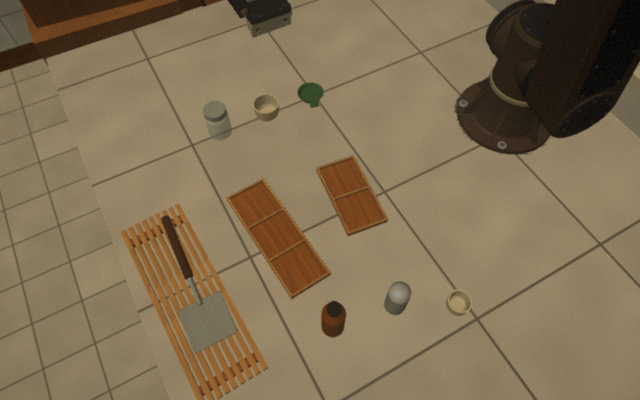

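The bowl was missed: the fingers closed on nothing, the bowl is still at (265,107), and the gripper is near (265,15). The camera frame and the robot pose disagree, so I'll project the known points.

```bash
python3 - <<'E'
from h import *
s=env.read_state(); print(s["tool_pos"],s["joint_positions"].round(3))
for n in("scene","top"):
    print(n,"tcp",proj(n,s["tool_pos"])[0].round(),"origin",proj(n,[0,0,0])[0].round(),"100mm above",proj(n,s["tool_pos"]+[0,0,.1])[0].round(),env.get_calibration(n)["tvec"])
cv2.imwrite("pics/t1.png",env.read_camera("top")[:,:,::-1])
c=env.get_calibration("wrist");R=cv2.Rodrigues(c["rvec"])[0];print("wrist cam",-R.T@c["tvec"],R[2])
cv2.imwrite("pics/w1.png",env.read_camera("wrist")[:,:,::-1])
E
```

```text
[ 0.51312648 -0.28539372  0.21841473] [-0.175  0.202 -0.15  -0.    -1.221  1.746]
scene tcp [258.  44.] origin [504. 116.] 100mm above [252.   2.] [ 0.44503387 -0.21686656  1.1661196 ]
top tcp [496. 210.] origin [324. 470.] 100mm above [522. 204.] [0.0170609  0.54896697 0.94799666]
wrist cam [ 0.59195492 -0.28605186  0.40862088] [-2.91127364e-01  7.25361211e-04 -9.56684029e-01]
```

View pics/t1.png

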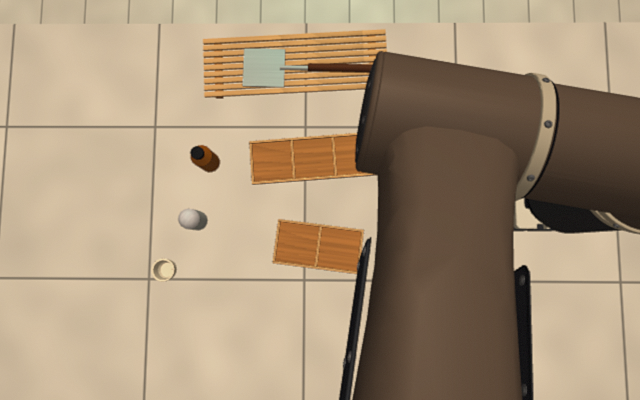

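The top view is mostly blocked by the arm. I'll look at the gripper itself in an enlarged scene crop next to the wrist view.

```bash
python3 - <<'E'
import cv2,numpy as np
a=cv2.imread("pics/s1.png")[0:140,180:340]; a=cv2.resize(a,None,fx=2.5,fy=2.5,interpolation=cv2.INTER_CUBIC)
w=cv2.imread("pics/w1.png"); w=cv2.resize(w,(392,245))
o=np.zeros((350,792,3),np.uint8); o[:350,:400]=a; o[:245,400:]=w; cv2.imwrite("pics/c1.png",o)
E
```

```text
(no output)
```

View pics/c1.png

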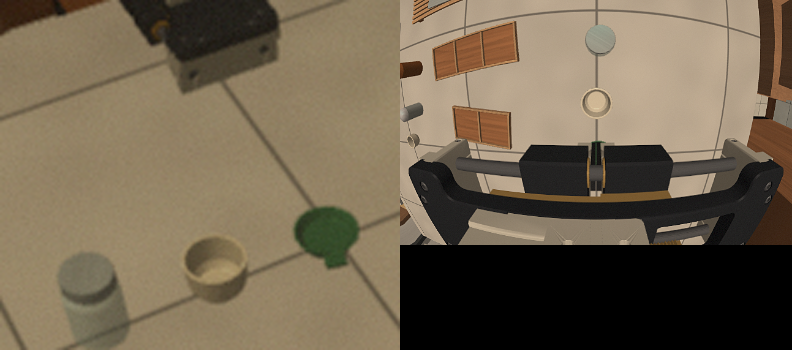

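The wrist view agrees with the camera map: the bowl is at about (320,168), which gives x≈.515, y≈-.286. So the gripper position looks right, yet the fingers closed on nothing. I'll check whether the bowl shifted, then go down open and look.

```bash
python3 - <<'E'
from h import *
a=cv2.imread("pics/scene0.png").astype(int);b=cv2.imread("pics/s1.png").astype(int)
print("bowl diff",np.abs(a-b)[85:130,245:290].mean(),"bg",np.abs(a-b)[240:270,120:140].mean())
print(proj("scene",[[.552,-.19,.284],[.474,-.19,.284],[.513,-.286,.219]]).round())
env.grip(.088); print(env.read_state()["gripper_width"])
env.move_straight([.5139,-.2857,.05],v=.2)
S=env.read_camera("scene")[0:160,180:360,::-1]; W=env.read_camera("wrist")[:,:,::-1]
env.move_straight([.5139,-.2857,.012],v=.1); print(env.read_state()["tool_pos"],env.read_state()["ft_force"])
S2=env.read_camera("scene")[0:160,180:360,::-1]; W2=env.read_camera("wrist")[:,:,::-1]
r=lambda i:cv2.resize(i,(400,int(400*i.shape[0]/i.shape[1])),interpolation=cv2.INTER_CUBIC)[:300]
pad=lambda i:np.vstack([i,np.zeros((300-len(i),400,3),np.uint8)])
cv2.imwrite("pics/c2.png",np.vstack([np.hstack([pad(r(S)),pad(r(W))]),np.hstack([pad(r(S2)),pad(r(W2))])]))
E
```

```text
bowl diff 2.335308641975309 bg 2.1905555555555556
[[257.  54.]
 [294.  40.]
 [258.  43.]]
0.08747967930708768
[ 0.51410115 -0.28581729  0.01224655] [-0.17090341 -0.31915677  0.52729654]
```

View pics/c2.png

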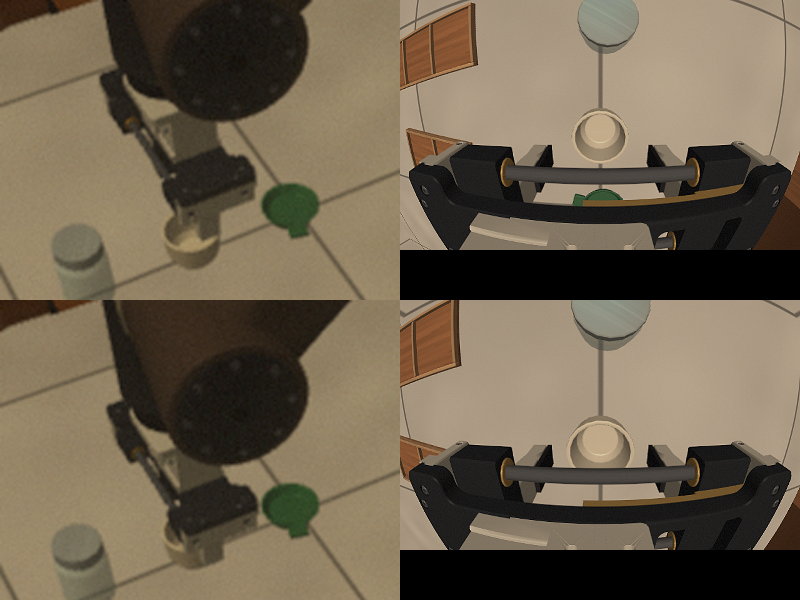

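In the low wrist tile the bowl sits ahead (+x) of the fingers at about (600,435), with the pads at about (535,455). In the scene tile the near fingertip is at about (205,563), to the right of the bowl. I'll measure where the fingertips really are from these pixels.

```bash
python3 - <<'E'
from h import *
s=env.read_state(); print(s["tool_pos"])
print("scene tip px",cast("scene",[[272,118],[268,119],[278,113]],.012).round(3))
p=s["tool_pos"]
print("expected scene tips (x+-9.5, y+.044..+.065)",proj("scene",[p+[.0095,.044,0],p+[-.0095,.044,0],p+[.0095,.065,0],p+[-.0095,.065,0]]).round())
print("expected wrist tips",proj("wrist",[p+[.0095,.044,0],p+[-.0095,.044,0],p+[.0095,-.044,0],p+[-.0095,-.044,0]]).round())
print("bowl rim in wrist",proj("wrist",[.5139,-.2857,.042]).round())
S=env.read_camera("scene")[70:150,230:310,::-1]; W=env.read_camera("wrist")[180:340,160:480,::-1]
cv2.imwrite("pics/c3.png",np.hstack([cv2.resize(S,(320,320),interpolation=cv2.INTER_CUBIC),np.vstack([cv2.resize(W,(480,240)),np.zeros((80,480,3),np.uint8)])]))
E
```

```text
[ 0.51455217 -0.28588298  0.01277957]
scene tip px [[ 0.513 -0.26   0.012]
 [ 0.523 -0.262  0.012]
 [ 0.493 -0.267  0.012]]
expected scene tips (x+-9.5, y+.044..+.065) [[271. 125.]
 [278. 122.]
 [275. 131.]
 [282. 128.]]
expected wrist tips [[253. 212.]
 [255. 238.]
 [385. 212.]
 [383. 238.]]
bowl rim in wrist [[319. 246.]]
```

View pics/c3.png

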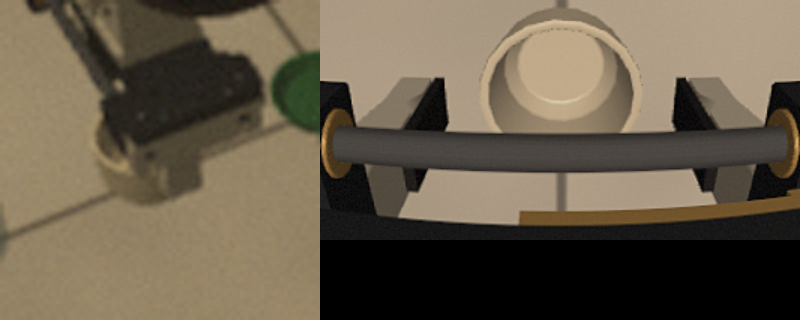

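In the wrist crop the pads end at about (243,232)–(243,267), wider apart than expected at (253,212)–(255,238). In the scene crop the tip is about 12 px too high. Both say the real fingertips are some 30–40 mm above the reported TCP. I'll measure this by lightly touching bare counter with the fingers closed.

```bash
python3 - <<'E'
from h import *
env.move_straight([.5139,-.2857,.12],v=.2); env.grip(.0,effort=10)
x,y=.56,-.12
env.move_pose([x,y,.08],down(-np.pi/2)); env.move_straight([x,y,.012],v=.08); env.pause(.2)
f0=fz(); z=.012
while z>-.06:
    z-=.001; env.move_straight([x,y,z],v=.03)
    if abs(fz()-f0)>3: break
s=env.read_state(); print("contact cmd z",z,"tcp",s["tool_pos"],"df",s["ft_force"]-[0,0,f0],"t",s["t"])
S=env.read_camera("scene"); u,v=proj("scene",[x,y,0])[0].astype(int); print(u,v,proj("scene",s["tool_pos"]))
cv2.imwrite("pics/c4.png",cv2.resize(S[v-50:v+30,u-50:u+50,::-1],None,fx=6,fy=6,interpolation=cv2.INTER_CUBIC))
env.move_straight([x,y,.08],v=.15)
E
```

```text
contact cmd z -0.03200000000000002 tcp [ 0.56014068 -0.12000256 -0.03148164] df [-1.83209665  0.51713219  5.59364887] t 26.9833
280 170 [[281.39663744 177.7742357 ]]
```

View pics/c4.png

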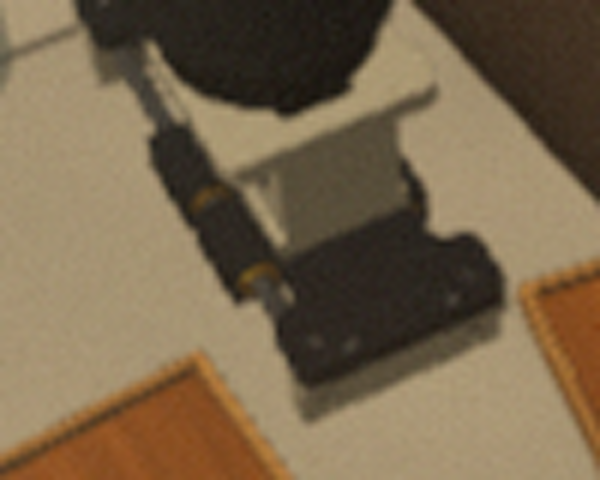

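Contact came at a reported z of −31.5 mm, so the real fingertips are 31.5 mm short of the reported TCP. I need to know if the whole gripper sits higher or only the fingers are short, so I'll solve the body's bottom edge height from the scene pixels.

```bash
python3 - <<'E'
from h import *
def fit(tcp,obs,zs=np.arange(-.02,.25,.005)):
    best=min(((np.linalg.norm(proj("scene",[[tcp[0]+.039,tcp[1]+.0965,tcp[2]+d],[tcp[0]-.039,tcp[1]+.0965,tcp[2]+d]])-obs),d) for d in zs)); print(best)
fit([.56,-.12,-.0315],[[281.3,190],[313.3,175]])
fit([.5131,-.2854,.2184],[[253,37],[292,16]])
# same corners by direct cast onto trial heights (x-spread 78 mm, y end +96.5)
for d in (.06,.08,.1,.12): print(d,cast("scene",[[281.3,190],[313.3,175]],-.0315+d)[:,:2].round(3).tolist(),cast("scene",[[253,37],[292,16]],.2184+d)[:,:2].round(3).tolist())
E
```

```text
(np.float64(1.926884118768843), np.float64(0.11000000000000003))
(np.float64(5.411473958170841), np.float64(0.11500000000000003))
0.06 [[0.588, -0.054], [0.509, -0.055]] [[0.537, -0.241], [0.443, -0.26]]
0.08 [[0.593, -0.042], [0.515, -0.043]] [[0.544, -0.218], [0.454, -0.236]]
0.1 [[0.597, -0.03], [0.521, -0.031]] [[0.552, -0.195], [0.465, -0.213]]
0.12 [[0.601, -0.019], [0.527, -0.02]] [[0.56, -0.173], [0.476, -0.19]]
```

The fit puts the body's bottom edge 110 mm above the reported TCP, about 78 mm above the real tips. So the whole gripper sits higher and its geometry is intact. I'll apply a −31.5 mm tool offset and carry on.

```bash
python3 - <<'E'
s=open("h.py").read()
i=s.index("HI=0.22"); s=s[:i]+s[i:].replace("HI=0.22","HI=0.19; DZ=-.0315   # real fingertips are 31.5 mm above the reported TCP\ndef line(x,y,z,v): env.move_straight([x,y,z+DZ],v=v)")
s=s.replace("env.move_pose([x,y,HI]","env.move_pose([x,y,HI+DZ]")
a=s.index("    env.move_straight([x,y,h+.03]"); 
import re
t=s[:a]+re.sub(r"env\.move_straight\(\[x,y,([^\]]+)\],v=([.\d]+)\)",r"line(x,y,\1,\2)",s[a:])
t=t.replace("z=h+.008","z=h+.0065").replace("z-=.0005","z-=.001").replace("env.grip(min(.088,w+.008)); env.grip(.088 if w>.045 else .075)","env.grip(min(.088,w+.02))")
t=t.replace("line(x,y,h+.02,.06); line(x,y,HI,.2)","line(x,y,HI,.15)").replace("line(x,y,h+.1,.15); line(x,y,HI,.25)","line(x,y,HI,.2)").replace("while z>h+.003","while z>h+.0035")
open("h.py","w").write(t)
E
sed -n '/^HI/,$p' h.py
python3 - <<'E'
from h import *
env.move_straight([.56,-.12,HI+DZ],v=.25); pick("large")
if env.read_state()["gripper_width"]>.05: place("large","long",0)
cv2.imwrite("pics/s5.png",env.read_camera("scene")[:,:,::-1])
E
```

```text
HI=0.19; DZ=-.0315   # real fingertips are 31.5 mm above the reported TCP
def line(x,y,z,v): env.move_straight([x,y,z+DZ],v=v)
OBJ={"jar":(.6358,-.2917,.022,20),"bottle":(.6321,.2485,.049,20),"shaker":(.5047,.2723,.028,18),
 "large":(.5139,-.2857,.010,12),"small":(.4027,.3311,.010,10)}   # x, y, TCP above base, effort
def comp(tray,y):
    (cx,cy,a)={"long":(.6417,.0260,4.63),"short":(.4532,.0150,-7.0)}[tray]; a=np.radians(a)
    return cx-np.sin(a)*y,cy+np.cos(a)*y,np.pi+a
def fz(): return env.read_state()["ft_force"][2]
def pick(k):
    x,y,h,e=OBJ[k]
    env.move_pose([x,y,HI+DZ],down(-np.pi/2)); env.grip(.088)
    line(x,y,h+.03,.2); line(x,y,h,.06)
    env.grip(0.0,effort=e); s=env.read_state()
    print(k,"width",round(s["gripper_width"]*1000,1),"tcp",s["tool_pos"].round(4),"t",round(s["t"],1))
    line(x,y,HI,.15)
    print(" lifted width",round(env.read_state()["gripper_width"]*1000,1),"fz",fz().round(2))
def place(k,tray,yy):
    h=OBJ[k][2]; x,y,a=comp(tray,yy)
    env.move_pose([x,y,HI+DZ],down(a)); line(x,y,h+.025,.2)
    z=h+.0065; line(x,y,z,.04); env.pause(.2); f0=fz()
    while z>h+.0035:
        z-=.001; line(x,y,z,.02)
        if abs(fz()-f0)>1.0: break
    w=env.read_state()["gripper_width"]
    print(" down at",round((z-h)*1000,1),"df",round(fz()-f0,2),"width",round(w*1000,1))
    env.grip(min(.088,w+.02)); line(x,y,HI,.2)
    s=env.read_state(); print(" t",round(s["t"],1),"at",np.round([x,y],4))
large width 62.2 tcp [ 0.5141 -0.2858 -0.0213] t 32.7
 lifted width 62.0 fz -1.47
 down at 5.5 df 1.04 width 62.2
 t 39.4 at [0.6417 0.026 ]
```

View pics/s5.png

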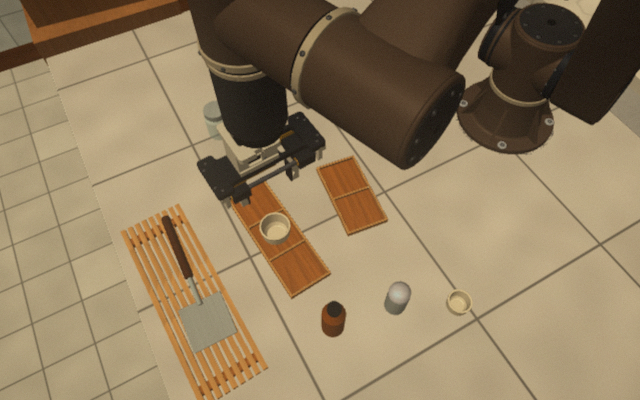

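The large bowl is upright in the middle compartment at (276,229). A cycle takes about 12 s. Jar and shaker next, with a width check before each placing.

```bash
python3 - <<'E'
from h import *
for k,w,tr,y in(("jar",.056,"long",-.089),("shaker",.042,"long",.089)):
    pick(k)
    if abs(env.read_state()["gripper_width"]-w)>.004: print("BAD"); break
    place(k,tr,y)
cv2.imwrite("pics/s6.png",env.read_camera("scene")[:,:,::-1])
E
```

```text
jar width 55.1 tcp [ 0.6359 -0.2919 -0.0093] t 43.6
 lifted width 55.5 fz -1.67
 down at 5.5 df 1.09 width 55.3
 t 50.0 at [ 0.6489 -0.0627]
shaker width 41.9 tcp [ 0.5047  0.2723 -0.0034] t 54.1
 lifted width 41.6 fz -1.7
 down at 4.5 df 4.8 width 41.5
 t 60.1 at [0.6345 0.1147]
```

View pics/s6.png

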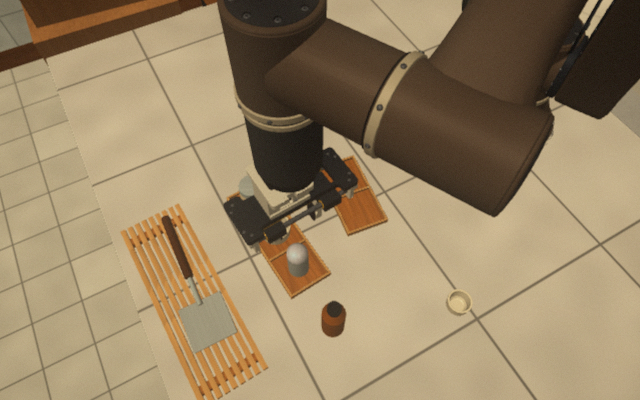

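The shaker stands upright at (298,258) in its end compartment, and the jar is only partly visible behind the gripper. Bottle and small bowl next, then back off and look from above.

```bash
python3 - <<'E'
from h import *
for k,w,tr,y in(("bottle",.044,"short",.0445),("small",.0465,"short",-.0445)):
    pick(k)
    if abs(env.read_state()["gripper_width"]-w)>.004: print("BAD"); break
    place(k,tr,y)
env.move_j([1.557,0.359,0.012,0,-1.224,-0.288]); print(env.read_state()["t"])
S=env.read_camera("scene")[:,:,::-1]; T=env.read_camera("top")[:,:,::-1]
cv2.imwrite("pics/fs.png",S); cv2.imwrite("pics/ft.png",T)
f=lambda i:cv2.resize(i,None,fx=2.5,fy=2.5,interpolation=cv2.INTER_CUBIC)
cv2.imwrite("pics/f.png",np.hstack([f(T[120:280,235:395]),f(S[140:300,225:385])]))
E
```

```text
bottle width 43.6 tcp [0.6322 0.2486 0.0176] t 64.2
 lifted width 43.4 fz -1.98
 down at 4.5 df 6.27 width 43.2
 t 70.2 at [0.4586 0.0592]
small width 46.1 tcp [ 0.4029  0.3314 -0.0214] t 74.2
 lifted width 46.1 fz -1.9
 down at 4.5 df 4.99 width 46.3
 t 80.8 at [ 0.4478 -0.0292]
83.3
```

View pics/f.png

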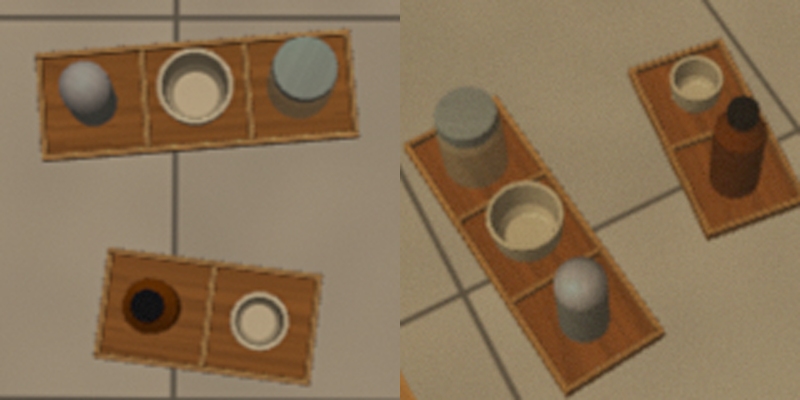

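All five stand upright in their compartments in both views. Last check: centring in numbers, and the spoon rest against its first position.

```bash
python3 - <<'E'
from h import *
for k,z,uv,xy,tr,y in(("jar",.085,(305,68),(466,117),"long",-.089),("large",.047,(195.5,87),(525,219),"long",0),("shaker",.071,(86,88),(581,285),"long",.089),
 ("bottle",.115,(147,306),(743,113),"short",.0445),("small",.039,(260,321),(696,82),"short",-.0445)):
    c=np.array(comp(tr,y)[:2]); A=cast("top",np.array(uv)/2.5+[235,120],z)[0,:2]; B=cast("scene",(np.array(xy)-[400,0])/2.5+[225,140],z)[0,:2]
    print(k,"err mm top",((A-c)*1e3).round(1),"scene",((B-c)*1e3).round(1))
for n,f in(("top","ft"),("scene","fs")):
    b=[]
    for g in(f,n+"0"):
        m=cv2.inRange(cv2.cvtColor(cv2.imread(f"pics/{g}.png"),cv2.COLOR_BGR2HSV),(40,80,20),(90,255,255))
        b.append(cv2.boundingRect(max(cv2.findContours(m,0,1)[0],key=cv2.contourArea)))
    print("spoon",n,b)
env.pause(.3); print(env.read_state()["t"],np.abs(env.read_state()["qvel"]).max())
env.hand_in()
E
```

```text
jar err mm top [-1.7 -1.4] scene [1.6 6. ]
large err mm top [-2.4 -2.4] scene [1.8 5.2]
shaker err mm top [-1.  -3.3] scene [0.2 0.1]
bottle err mm top [-0.5 -1.5] scene [4.  4.4]
small err mm top [-0.6 -0.8] scene [3.7 6.8]
spoon top [(442, 261, 39, 32), (443, 261, 38, 32)]
spoon scene [(298, 83, 25, 24), (298, 83, 25, 24)]
83.7 0.002204251236812183
the job is handed in; nothing more can be done
```

Both table sets are made up and the job is handed in at about 84 s of robot time. In the long tray the larger bowl is in the middle, with the jar and shaker at the ends; the bottle and smaller bowl are in the short tray.

**What went wrong:** my first grasp of the larger bowl closed on nothing. The real fingertips sit 31.5 mm above the reported tool point. I measured this by touching bare counter and corrected every move after it; the bowl was not disturbed.

**Last checks:**
- **Upright:** both cameras show all five things standing upright in their compartments, with the arm clear of everything.
- **Centring:** the top camera puts each thing within 4 mm of its compartment's middle, the scene camera within 8 mm. The two cameras disagree by about 2–8 mm, mostly along y. They disagreed by up to 6 mm in my starting measurements too, and I aimed for the average.
- **Spoon rest:** it is within one pixel of where it started in both views.
- **Gentle set-down:** the jar touched down at about 1 N and the bottle at about 6 N, both lowered slowly.

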